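Move an LED board by its edges from the test connector to the inspection stand

ROBOT

A 7-joint arm with a two-finger parallel gripper is mounted at the origin on a cart in front of the work surface, level with it; the furniture and walls round the work are solid. World frame = base frame: x ahead of the robot, y to its left, z up, the work surface at z = 0. Lengths are in m, angles in rad, forces in N, time in s.
With the tool pointing down it reaches from about 0.425 to 0.925 m from the base axis. Payload 6.8 kg.
Tool frame: the origin (TCP) lies midway between the tips of the shut fingers; the grasp point (between the pads) lies 19 mm behind it; z points along the fingers, y is the line along which they close (so a half turn about z gives the same grasp; the last joint's range is limited). The gripper opens to 85 mm and grips with 20 to 120 N. Pads are 22 mm wide; open, the fingers measure 114 mm over their backs; the gripper's body (76 mm by 85 mm) begins 54 mm behind the grasp point. The pads swing forward as they close: fully open they stand 13 mm farther back than shut.
Start: joints at [1.226, 0.477, 0.022, 1.555, -0.011, 1.109, -0.083], TCP at [0.158, -0.656, 0.231] pointing down, gripper open.
Joint ranges: [-2.96, 2.96], [-0.34, 2.1], [-1.41, 1.46], [0.24, 2.44], [-1.37, 4.51], [0.17, 1.92], [-2.96, 2.96]. Speed limits (rad/s): [2.39, 2.39, 3.14, 3.14, 3.14, 3.14, 3.14].

INTERFACE

Orientations are given as a unit quaternion [x, y, z, w].
In Python, from cell import get_state, read_camera, get_calibration, job_done gives the robot as it stands.
- The arm moves only by the tool servo_tool, never from a script. Its argument "moves" is a list that holds one entry, the list of rows, each a list of 7 numbers: the turn, a rotation vector about the world's x, y, z normalised to -1 to 1, where 1 is 180 degrees, then the shift along the world's x, y, z normalised to -1 to 1, where 1 is 50 cm, then the finger opening in mm, from 0 to 85.4. In form: [[[wx, wy, wz, tx, ty, tz, hand], ...]]. A call has 1 to 8 rows; each row is the pose to reach, as a shift and turn from the pose commanded when the call began, turning the shorter way round; what a row does not reach only later rows make up. A row lasts 1/10 s, in which the tool goes at most 50 mm and 8.59 degrees, less where a joint would pass 70% of its speed; a pose out of reach is approached as far as the arm can. A call with a number of a shift or a turn outside -1 to 1 is refused whole. A call with a gripper value outside its range is refused whole. The fingers move at their own pace and stop on an object; the grip force is fixed at half the most. Time passes only in rows, so rows that repeat a pose let the fingers close. It gives the time, the measured TCP pose, the force, the opening and the grip force at its end, in the units of the state.
- get_state(): the state, without advancing time (a new reading comes with each control period).
- read_camera(name): name is "side" or "top" or "wrist"; returns the picture (480x640x3 uint8, red, green, blue); there is no depth.
- get_calibration(name): a dict with "K" (3x3 intrinsics, pixels), "xyz" and "attitude" of the camera in the world. Camera axes: x right, y up, looking along -z (the intrinsics and any distortion apply to the point x, -y, -z); pixel columns grow to the right and rows downward; lengths in m; the calibration is good to about 2 mm. A picture is of the moment at which its call begins: read the wrist's pose just before it. get_calibration takes no time and is no camera call; for the wrist camera it gives the pose at the moment of the call.
- job_done(): hands the job in; it is judged then, once.
The state is a dict: "time_s": time; "q": joint angles; "qd": joint speeds; "joint_torque": joint torques, N m; "tcp_pos": TCP position; "tcp_rot": TCP orientation; "ft_force": force on the tool from outside, world axes, zero at the start; "ft_torque": the same for the moment, N m; "gripper_width": finger opening in m; "grip_force": force on a finger pad.
Only numpy, scipy, OpenCV 4.12 (cv2) and the standard library are available. Lean on these libraries where they do the work, as an engineer would, in place of code of your own. Each camera call takes 0.05 s, during which the arm holds its last target. There are 200 camera calls.

TASK

Take the white LED board by its two long edges, slide it straight back out of the sprung test connector and lift it off. Lay it gently across the two black rubber bars of the inspection stand, LEDs up, centred and square to the bars (either way round), and let go of it. Nothing may ever touch the LED field on top or the copper plate underneath, and leave the bottle, tape roll and spool where they stand.

Things in the scene. Friction and masses are not known exactly. Their poses are not given: they have to be found in the camera images.
- led_board: white board, 100 x 50 x 4 mm, lying flat; x along its long edges, z up. Origin: centre of the 100 x 50 plate, on its underside. A contact tongue 30 mm wide reaches 16 mm beyond the +x end (to x = 66). About 80 g. Take it by the long edges (y = +-25), near x = 0. At the start it lies in the cradle, origin at [0, 0, 40] mm in the cradle's frame, same axes
- led_face: yellow LED field on top of the board, 60 x 28 mm, centred, 4 mm proud of the board's upper side; part of the board. Must not be touched. Origin: centre of its foot
- back_face: copper plate under the board, 60 x 28 mm, centred, 1.5 mm proud of the board's underside; part of the board. Must not touch anything. Origin: centre of its lower side
- cradle: fixed blue test cradle; origin: centre of its underside. Base 44 mm wide, 8 high. Two aluminium rails along x (tops z = 40 mm, y = +-19, x = -47 to 45) carry the board inside its long edges, which are free for fingers
- connector (a point): centre of the front (-x) face of the black connector on the cradle, at [53, 0, 42] mm in the cradle's frame, same axes. The block (y = +-32 mm, top z = 55, 25 mm deep) covers the board's tongue: draw the board level towards the cradle's -x by 15 to 25 mm before lifting; two sprung rollers hold the tongue with up to 8 N over the first 6 mm
- stand: fixed grey inspection stand, base 110 x 90 x 8 mm; origin: centre of its underside. Two black rubber-topped bars along y at x = +-40 mm, 6 mm wide, tops z = 40; red end pins at y = +-37.5 rise 6 mm higher; open between. The board's plain ends go on the bars, LED area between them, board x along stand x (or turned 180 deg): board origin at [0, 0, 40]
- flux_bottle: bystander: yellow bottle with white spout, 40 mm across, 112 mm high; origin at the centre of its underside
- tape_roll: bystander: black tape roll lying flat, 62 mm across, 19 mm high; origin at the centre of its underside
- spool: bystander: white and blue spool of solder, 92 x 90 x 45 mm; origin at the centre of its underside

How it is judged:
On the way:
1. the board is out of the connector and held by the fingers at least 12 mm above the cradle's rails (height (world z) of led_board above 0.052 m and contact force between the fingers and led_board above 0.5 N), for 0.1 s.
At the end, for the whole second after the job is handed in: The board lies at rest on the stand's two bars, released: its origin within 9 mm along x and 12 mm along y of the stand's centre and 37 to 43 mm above the stand's underside, its long axis within 0.17 rad of the stand's x (either way round), LEDs up and level within 0.06 rad (x of led_board in the frame of stand between -0.009 and 0.009 m and y of led_board in the frame of stand between -0.012 and 0.012 m and z of led_board in the frame of stand between 0.037 and 0.043 m and angle between the x axis of led_board and the x axis of stand, either way round below 0.17 rad and angle between led_board's own z axis and vertical below 0.06 rad and linear speed of led_board below 0.02 m/s and contact force between led_board and stand above 0.2 N); the robot touches nothing.
It fails at once if something touches the LED field (contact force between anything else and led_face above 0.3 N).
It fails at once if something touches the copper plate under the board (contact force between anything else and back_face above 0.3 N).
It fails at once if the board is dropped or thrown (moves faster than 0.4 m/s with no finger on it) (contact force between the fingers and led_board below 0.05 N and linear speed of led_board above 0.4 m/s).
It fails at once if the bottle, tape roll or spool is moved by more than 25 mm (distance of any of flux_bottle, tape_roll, spool from where it was at the start of the episode above 0.025 m).
It also fails if it takes over 42 s, if anything falls off the work surface, if the arm or the gripper's body presses on something with over 40 N, if the wrist force passes 120 N, or if a joint passes its speed limit or range.

## Working session

There is one attempt and no reset: what is moved stays moved. The work goes in short steps, Python scripts to look and compute and a tool call to move; the robot and the scene stay as the last step left them, time stands still between calls to the robot, and variables do not carry over. Pictures are saved under pics/ and viewed, at most 10 in all, crops included, and the job is handed in when it is done.

Besides the shell and the picture viewer there is one more tool, called after "Request:" in YAML: its name, and indented under it one key for each argument. servo_tool: Moves the arm, as the interface text tells. Its arguments: {"type":"object","properties":{"moves":{"type":"array"}},"required":["moves"]}

```bash
mkdir -p pics; python3 - <<'E'
from cell import *
import cv2
s=get_state();print(s['time_s'],s['tcp_pos'],s['tcp_rot'],s['gripper_width'])
for n in("top","side"):
    c=get_calibration(n);print(n,c)
    cv2.imwrite(f"pics/{n}0.png",read_camera(n)[:,:,::-1])
print(get_calibration("wrist"))
E
```

```text
0.0 [ 0.15822177 -0.6555908   0.23031747] [ 9.92997942e-01  1.18128028e-01 -1.56576699e-04 -9.11818279e-04] 0.08540322090329344
top {'K': array([[599.19619665,   0.        , 316.41752885],
       [  0.        , 599.19619665, 235.67080333],
       [  0.        ,   0.        ,   1.        ]]), 'xyz': array([ 0.48330157, -0.00897395,  0.99643709]), 'attitude': array([ 0.04288667, -0.04784294, -0.69832495,  0.71289134])}
side {'K': array([[509.44140742,   0.        , 317.77654612],
       [  0.        , 509.44140742, 243.78061727],
       [  0.        ,   0.        ,   1.        ]]), 'xyz': array([0.44347537, 0.70313476, 0.46367234]), 'attitude': array([-0.05647125,  0.49810892,  0.86047132, -0.09103627])}
{'K': array([[399.41224727,   0.        , 319.38313081],
       [  0.        , 399.41224727, 236.59511471],
       [  0.        ,   0.        ,   1.        ]]), 'xyz': array([ 0.23844499, -0.6368369 ,  0.37297481]), 'attitude': array([-0.12615186,  0.10104795, -0.61004261,  0.77570808])}
```

View pics/top0.png

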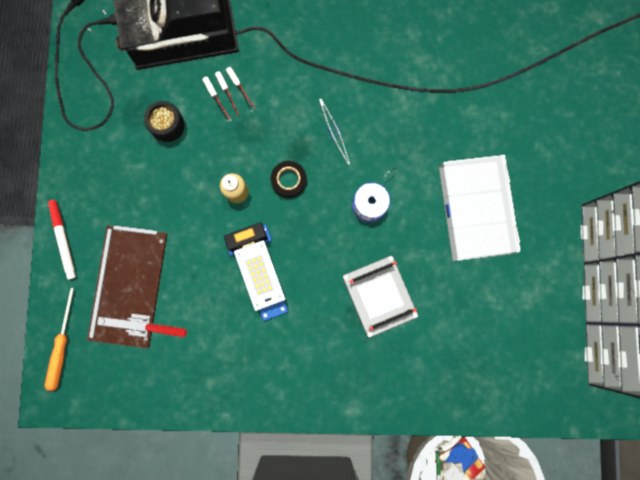

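View pics/side0.png

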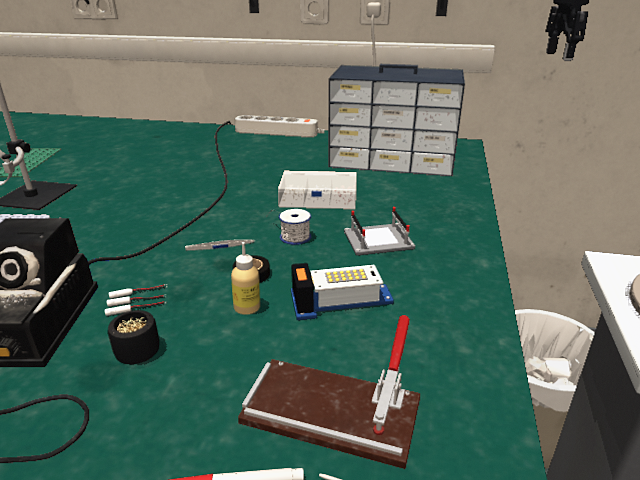

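The top view shows the board at about (262,275), with the connector up-left of it at (247,236). The stand is at (380,296) with red pins near its corners, the bottle at (233,188), the tape at (289,179) and the spool at (371,202). The side view shows all of them unobstructed.

```bash
cat > h.py <<'E'
import numpy as np,cv2
from cell import *
from scipy.spatial.transform import Rotation as R
def ray(c,p):
    d=np.linalg.inv(c['K'])@np.array([p[0],p[1],1.]);d=R.from_quat(c['attitude']).as_matrix()@(d*[1,-1,-1])
    return np.array(c['xyz']),d/np.linalg.norm(d)
def onz(c,p,z):
    o,d=ray(c,p);return o+d*(z-o[2])/d[2]
def tri(c1,p1,c2,p2):
    o1,d1=ray(c1,p1);o2,d2=ray(c2,p2)
    t=np.linalg.lstsq(np.c_[d1,-d2],o2-o1,rcond=None)[0]
    a,b=o1+t[0]*d1,o2+t[1]*d2;return (a+b)/2,np.linalg.norm(a-b)
def blobs(m,roi,amin=4):
    x0,y0,x1,y1=roi;k=np.zeros(m.shape,np.uint8);k[y0:y1,x0:x1]=m[y0:y1,x0:x1]
    n,l,s,ce=cv2.connectedComponentsWithStats(k)
    return [(s[i,4],ce[i].round(1),s[i,:4]) for i in range(1,n) if s[i,4]>=amin],l
E
python3 - <<'E'
from h import *
for n,rr,br in(("top",(335,250,425,340),(215,215,300,325)),("side",(335,200,425,255),(285,255,400,320))):
    im=cv2.imread(f"pics/{n}0.png").astype(int);b,g,r=im[...,0],im[...,1],im[...,2];c=get_calibration(n)
    red=((r>100)&(g<r*.5)&(b<r*.5)).astype(np.uint8)
    for q in blobs(red,rr)[0]:print(n,"red",q)
    blue=((b>110)&(r<b*.55)).astype(np.uint8)
    for q in blobs(blue,br,15)[0]:print(n,"blue",q)
    ora=((r>180)&(g>80)&(g<175)&(b<90)).astype(np.uint8)
    for q in blobs(ora,br,8)[0]:print(n,"orange",q)
    wh=((b>185)&(g>185)&(r>185)).astype(np.uint8)
    for q in blobs(wh,br,30)[0]:print(n,"white",q)
    y=((r>190)&(g>170)&(b<190)&(r-b>40)).astype(np.uint8)
    q,l=blobs(y,br,5);print(n,"yel",[(a,tuple(ce)) for a,ce,_ in q])
    for tag,rr2 in(("board",br),("stand",rr)):
        x0,y0,x1,y1=rr2
        cv2.imwrite(f"pics/{n}_{tag}.png",cv2.resize(im[y0:y1,x0:x1].astype(np.uint8),None,fx=4,fy=4,interpolation=cv2.INTER_CUBIC))
a=[cv2.imread(f"pics/{n}_{t}.png") for n in("top","side") for t in("board","stand")]
W=800;out=np.zeros((600,800,3),np.uint8)
out[:440,:340]=a[0];out[:360,340:700]=a[2][:0].shape and a[1]
out2=out
cv2.imwrite("pics/m1.png",out)
E
```

```text
top red (np.int32(5), array([394.2, 262.6]), array([393, 262,   3,   2], dtype=int32))
top red (np.int32(6), array([351.5, 280.8]), array([350, 280,   4,   3], dtype=int32))
top red (np.int32(5), array([414.2, 309.6]), array([413, 309,   3,   2], dtype=int32))
top red (np.int32(7), array([371., 328.]), array([370, 327,   3,   3], dtype=int32))
top blue (np.int32(75), array([267.4, 233.1]), array([263, 224,   9,  18], dtype=int32))
top blue (np.int32(20), array([230.4, 252.9]), array([228, 251,   6,   5], dtype=int32))
top blue (np.int32(303), array([273.8, 310.9]), array([260, 301,  30,  21], dtype=int32))
top white (np.int32(1809), array([258.9, 274.7]), array([234, 241,  51,  69], dtype=int32))
top yel [(np.int32(132), (np.float64(243.9), np.float64(234.6))), (np.int32(10), (np.float64(250.5), np.float64(243.2))), (np.int32(10), (np.float64(258.8), np.float64(258.0))), (np.int32(12), (np.float64(253.5), np.float64(260.0))), (np.int32(10), (np.float64(248.2), np.float64(262.0))), (np.int32(12), (np.float64(261.0), np.float64(263.8))), (np.int32(13), (np.float64(255.5), np.float64(26
[... 1155 characters left out ...]
  13,  17], dtype=int32))
side blue (np.int32(90), array([300.4, 308.1]), array([291, 288,  25,  29], dtype=int32))
side orange (np.int32(90), array([300.7, 273.6]), array([296, 268,  11,  12], dtype=int32))
side white (np.int32(793), array([344.4, 277.1]), array([311, 265,  72,  25], dtype=int32))
side yel [(np.int32(34), (np.float64(361.9), np.float64(273.3))), (np.int32(36), (np.float64(342.6), np.float64(275.4))), (np.int32(36), (np.float64(349.0), np.float64(274.5))), (np.int32(31), (np.float64(355.5), np.float64(274.2))), (np.int32(35), (np.float64(329.2), np.float64(276.5))), (np.int32(32), (np.float64(335.8), np.float64(276.1))), (np.int32(5), (np.float64(304.4), np.float64(277.4)))]
```

View pics/m1.png

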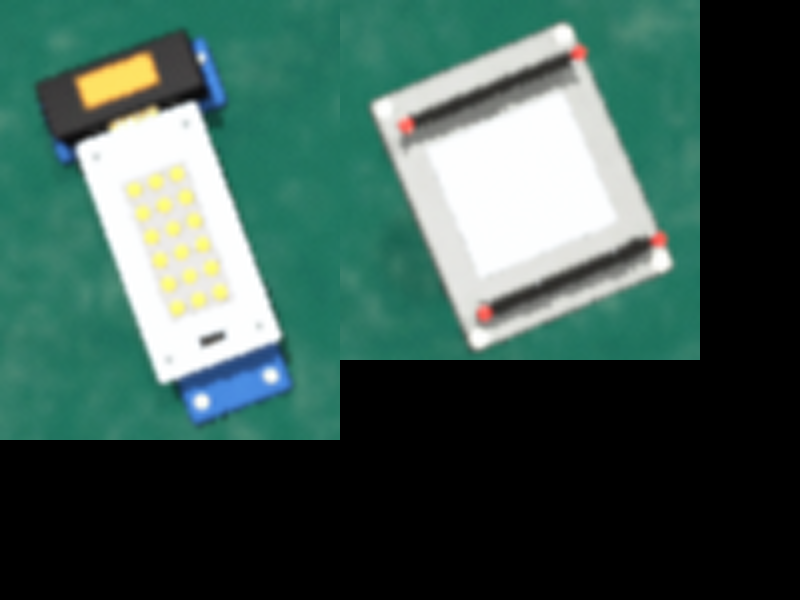

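View pics/side_board.png

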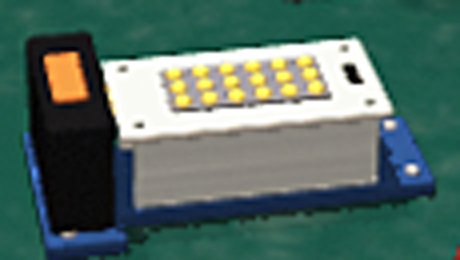

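The crops show the board's white corners in the top view at about (234,251), (264,240), (285,299) and (255,311). The LED grid sits in its middle and the tongue points into the connector. The stand's four red pins are clear in both views.

```bash
python3 - <<'E'
from h import *
C={n:get_calibration(n) for n in("top","side")};I={n:cv2.imread(f"pics/{n}0.png").astype(int) for n in C}
# LED grid
P={}
for n,br in(("top",(240,250,280,300)),("side",(320,265,370,285))):
    im=I[n];b,g,r=im[...,0],im[...,1],im[...,2]
    m=((r>170)&(g>150)&(r-b>35)).astype(np.uint8);q,_=blobs(m,br,5)
    w=np.array([a for a,_,_ in q]);P[n]=(np.array([ce for _,ce,_ in q])*w[:,None]).sum(0)/w.sum()
    if n=="top":
        z=.048;L=np.array([onz(C[n],ce,z)[:2] for _,ce,_ in q])
c,e=tri(C["top"],P["top"],C["side"],P["side"]);print("LED centre",P,c.round(4),"miss",e.round(4))
for z in(.044,.048):print(z,onz(C["top"],P["top"],z).round(4),onz(C["side"],P["side"],z).round(4))
u,s,v=np.linalg.svd(L-L.mean(0));print("LED axis deg",np.degrees(np.arctan2(*v[0][::-1])),L.mean(0).round(4),len(L))
# board outline top view
im=I["top"];wh=(im.min(2)>150).astype(np.uint8);k=np.zeros_like(wh);k[245:312,228:288]=wh[245:312,228:288]
# corners
tc=np.array([(75,145),(195,100),(280,338),(162,383)])/4+215
sc=np.array([(122,143),(100,62),(357,40),(395,110)])/4+[285,255]
for ts in __import__('itertools').permutations(range(4)):
    E=[tri(C["top"],tc[i],C["side"],sc[j]) for i,j in enumerate(ts)]
    if max(x[1] for x in E)<.01:
        print(ts,[(x[0].round(4).tolist(),x[1].round(4)) for x in E])
k=np.array([onz(C["top"],p,.044)[:2] for p in tc]);print("corners z44",k.round(4).tolist(),k.mean(0),"ang",np.degrees(np.arctan2(*(k[0]+k[1]-k[2]-k[3])[::-1])),np.linalg.norm(k[0]-k[1]),np.linalg.norm(k[1]-k[2]))
# pins
tp=[(394.2,262.6),(351.5,280.8),(414.2,309.6),(371,328)];sp=[(393.5,208.5),(352.5,212.5),(407.3,227.4),(363.3,231.7)]
X=[]
for p in tp:
    E=sorted([tri(C["top"],p,C["side"],q) for q in sp],key=lambda x:x[1])
    X.append(E[0][0]);print("pin",E[0][0].round(4),E[0][1].round(4),E[1][1].round(4))
k=np.array([onz(C["top"],p,.045)[:2] for p in tp]);print("pins z45",k.round(4).tolist(),"c",k.mean(0))
a=(k[0]+k[1]-k[2]-k[3]);b=(k[1]+k[3]-k[0]-k[2]);print("x axis",np.degrees(np.arctan2(a[1],a[0])),"y axis",np.degrees(np.arctan2(b[1],b[0]))-90,np.linalg.norm(a)/2,np.linalg.norm(b)/2)
s=[onz(C["side"],p,.043)[:2] for p in sp];print("side pins",np.mean(s,0),"tri mean",np.mean(X,0))
for n,p,z in(("bottle",(233,188),.1),("tape",(289,179),.015),("spool",(371,202),.045)):print(n,onz(C["top"],p,z).round(3))
print(R.from_quat(get_state()['tcp_rot']).as_matrix().round(3))
E
```

```text
LED centre {'top': array([258.9125448, 274.6655914]), 'side': array([345.56887967, 274.8340249 ])} [0.5413 0.0753 0.0466] miss 0.001
0.044 [0.542  0.0756 0.044 ] [0.5414 0.0714 0.044 ]
0.048 [0.5417 0.0753 0.048 ] [0.5404 0.0774 0.048 ]
LED axis deg -158.0992972093492 [0.5418 0.0754] 18
(0, 1, 2, 3) [([0.578, 0.1172, 0.0414], np.float64(0.0014)), ([0.597, 0.0696, 0.0434], np.float64(0.0012)), ([0.5032, 0.0332, 0.0427], np.float64(0.0008)), ([0.4843, 0.0792, 0.0433], np.float64(0.0015))]
corners z44 [[0.5785, 0.117], [0.5976, 0.0697], [0.5036, 0.0332], [0.485, 0.0792]] [0.5411679  0.07474543] ang 21.626116384102335 0.050963872152465874 0.10081819518402212
pin [ 0.5648 -0.1395  0.0434] 0.0017 0.0261
pin [ 0.5349 -0.0717  0.0421] 0.001 0.0204
pin [ 0.4914 -0.1713  0.0436] 0.0009 0.0298
pin [ 0.4613 -0.1034  0.0419] 0.0009 0.0245
pins z45 [[0.5656, -0.1392], [0.5352, -0.0715], [0.4919, -0.1711], [0.4618, -0.1031]] c [ 0.51361048 -0.12122087]
x axis 23.32198297054218 y axis 24.007052245806705 0.08010666944977587 0.07426042680651274
side pins [ 0.51254153 -0.12106396] tri mean [ 0.51311495 -0.1215028   0.0427406 ]
bottle [0.67  0.114 0.1  ]
tape [0.705 0.033 0.015]
spool [ 0.663 -0.101  0.045]
[[ 0.972  0.235 -0.   ]
 [ 0.235 -0.972  0.002]
 [-0.    -0.002 -1.   ]]
```

Request:
servo_tool:
  moves:
    - [[0,0,0.0456,0.584,0.612,0,85],[0,0,0.0456,0.584,0.612,0,85],[0,0,0.0456,0.584,0.612,0,85],[0,0,0.0456,0.584,0.612,0,85],[0,0,0.0456,0.584,0.612,0,85],[0,0,0.0456,0.584,0.612,0,85],[0,0,0.0456,0.584,0.612,0,85],[0,0,0.0456,0.584,0.612,0,85]]

```text
time_s: 0.9
tcp_pos: [0.4354, -0.3651, 0.2312]
tcp_rot: [0.982, 0.189, -0.0, -0.0]
ft_force: [0.3, -0.8, -0.3]
gripper_width: 0.085
grip_force: 0.0
```

Request:
servo_tool:
  moves:
    - [[0,0,0,0.212,0.88,-0.1,85],[0,0,0,0.212,0.88,-0.1,85],[0,0,0,0.212,0.88,-0.1,85],[0,0,0,0.212,0.88,-0.1,85],[0,0,0,0.212,0.88,-0.1,85],[0,0,0,0.212,0.88,-0.1,85],[0,0,0,0.212,0.88,-0.1,85],[0,0,0,0.212,0.88,-0.1,85]]

```text
time_s: 1.7
tcp_pos: [0.5275, 0.0215, 0.1871]
tcp_rot: [0.982, 0.189, -0.0, 0.0]
ft_force: [1.4, -0.4, -0.4]
gripper_width: 0.0853
grip_force: 0.0
```

```bash
python3 - <<'E'
from h import *
s=get_state();M=R.from_quat(s['tcp_rot']).as_matrix();print(s['tcp_pos'],np.degrees(np.arctan2(M[1,0],M[0,0])),M[:,2],s['q'])
E
```

```text
[0.52752915 0.02152106 0.1870668 ] 21.759308517055974 [-1.91368915e-04 -2.54066327e-04 -9.99999949e-01] [ 0.14894676  0.31207306 -0.36963439  1.9310961   0.13979365  0.92324595
 -1.480045  ]
```

Request:
servo_tool:
  moves:
    - [[0,0,0,0.028,0.107,-0.07,85],[0,0,0,0.028,0.107,-0.07,85],[0,0,0,0.028,0.107,-0.07,85],[0,0,0,0.028,0.107,-0.07,85]]

```text
time_s: 2.1
tcp_pos: [0.5414, 0.0715, 0.1523]
tcp_rot: [0.982, 0.188, -0.001, 0.001]
ft_force: [0.4, -0.2, -0.4]
gripper_width: 0.085
grip_force: 0.0
```

```bash
python3 - <<'E'
from h import *
s=get_state();c=get_calibration("wrist");im=read_camera("wrist")[:,:,::-1].copy();cv2.imwrite("pics/w1.png",im)
print(s['time_s'],s['tcp_pos'])
import pickle;pickle.dump((s['tcp_pos'],c),open("w1.pkl","wb"))
def px(p):
    v=R.from_quat(c['attitude']).as_matrix().T@(np.array(p)-c['xyz']);v=c['K']@(v*[1,-1,-1]);return v[:2]/v[2]
print("expected LED centre px",px((.5415,.0752,.048)))
E
```

```text
2.1 [0.54138856 0.07152891 0.15227248]
expected LED centre px [313.94565103 233.31072452]
```

View pics/w1.png

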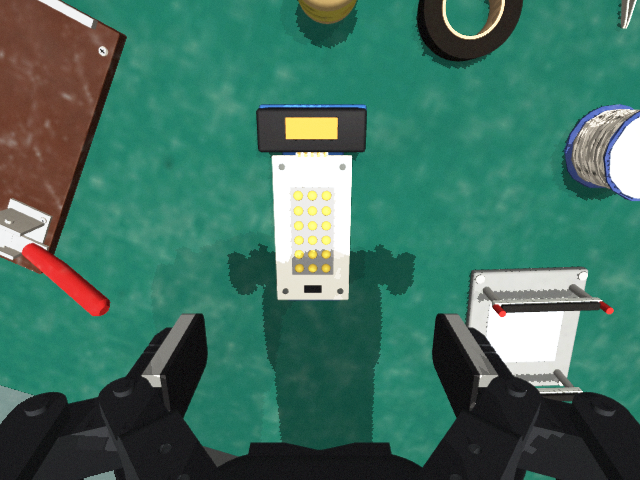

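The wrist view shows the board upright in frame with its LED centre at about (312,231), against an expected (314,233). So the estimate is good to about 1.5 mm. The open fingers straddle it symmetrically.

Request:
servo_tool:
  moves:
    - [[0,0,0,0,0,-0.06,85],[0,0,0,0,0,-0.12,85],[0,0,0,0,0,-0.16,85],[0,0,0,0,0,-0.16,85],[0,0,0,0,0,-0.16,85],[0,0,0,0,0,-0.16,85]]

```text
time_s: 2.75
tcp_pos: [0.5428, 0.0725, 0.0741]
tcp_rot: [0.982, 0.188, 0.001, 0.0]
ft_force: [-0.3, -0.2, 0.1]
gripper_width: 0.0847
grip_force: 0.0
```

```bash
python3 - <<'E'
from h import *
s=get_state();M=R.from_quat(s['tcp_rot']).as_matrix();print(s['time_s'],s['tcp_pos'],np.degrees(np.arctan2(M[1,0],M[0,0])))
p,c=__import__('pickle').load(open("w1.pkl","rb"))
im=cv2.imread("pics/w1.png").astype(int);b,g,r=im[...,0],im[...,1],im[...,2]
c1=get_calibration("wrist");im1=read_camera("wrist")[:,:,::-1].copy();cv2.imwrite("pics/w2.png",im1)
im1=im1.astype(int)
def led(im,roi,amin=10):
    b,g,r=im[...,0],im[...,1],im[...,2];m=((r>120)&(g>110)&(b<.75*r)&(abs(r-g)<45)).astype(np.uint8)
    q,_=blobs(m,roi,amin);return q
q=led(im,(285,180,340,280));P=np.mean([x[1] for x in q],0);print(len(q),P,onz(c,P,.048))
L=np.array([onz(c,x[1],.048)[:2] for x in q]);v=np.linalg.svd(L-L.mean(0))[2][0];print(np.degrees(np.arctan2(v[1],v[0])))
q1=led(im1,(230,100,400,420));P1=np.mean([x[1] for x in q1],0);print(len(q1),P1,onz(c1,P1,.048),tri(c,P,c1,P1))
E
```

```text
2.75 [0.54284724 0.07254871 0.07406723] 21.69143792685149
18 [312.06111111 232.04444444] [0.54185185 0.07665408 0.048     ]
-158.2647225381959
24 [309.8        258.90416667] [0.55527599 0.08193066 0.048     ] (array([ 0.47978342,  0.05680329, -0.15213183]), np.float64(0.001217589562652143))
```

```bash
python3 - <<'E'
from h import *
p,c=__import__('pickle').load(open("w1.pkl","rb"));c1=get_calibration("wrist");im=cv2.imread("pics/w2.png").astype(int)
b,g,r=im[...,0],im[...,1],im[...,2];m=((r>100)&(g>90)&(b<.75*r)&(abs(r-g)<45)).astype(np.uint8)
q,_=blobs(m,(230,150,400,420),20);print([(int(a),ce.tolist()) for a,ce,_ in q])
q=[x for x in q if 60<x[0]<400]
P1=np.mean([x[1] for x in q],0);print(len(q),P1,onz(c1,P1,.048),tri(c,(312.06,232.04),c1,P1))
E
```

```text
[(760, [308.2, 154.6]), (20, [291.0, 181.2]), (21, [300.1, 181.2]), (21, [309.3, 181.3]), (22, [318.2, 181.4]), (22, [327.4, 181.4]), (149, [289.7, 237.5]), (149, [309.6, 237.5]), (147, [329.5, 237.5]), (144, [290.3, 258.1]), (141, [309.9, 258.0]), (142, [329.4, 258.1]), (139, [290.8, 278.1]), (139, [310.0, 278.0]), (140, [329.1, 278.0]), (133, [291.2, 297.4]), (133, [310.1, 297.3]), (133, [329.1, 297.3]), (130, [291.7, 316.0]), (132, [310.2, 315.9]), (132, [328.9, 315.8]), (125, [292.1, 334.1]), (128, [310.4, 334.0]), (125, [328.8, 334.1])]
18 [310.04444444 286.81666667] [0.54230747 0.0770331  0.048     ] (array([0.54070971, 0.07638596, 0.0444096 ]), np.float64(0.00020515195463786134))
```

Request:
servo_tool:
  moves:
    - [[0,0,0,-0.002,0.007,-0.03,85],[0,0,0,-0.002,0.007,-0.07,85],[0,0,0,-0.002,0.007,-0.108,85],[0,0,0,-0.002,0.007,-0.108,85],[0,0,0,-0.002,0.007,-0.108,85]]

```text
time_s: 3.3
tcp_pos: [0.5404, 0.077, 0.0182]
tcp_rot: [0.982, 0.189, -0.0, -0.0]
ft_force: [1.0, 0.3, 0.1]
gripper_width: 0.0848
grip_force: 0.0
```

Request:
servo_tool:
  moves:
    - [[0,0,0,0.001,-0.001,0.004,70],[0,0,0,0.001,-0.001,0.004,60],[0,0,0,0.001,-0.001,0.004,54],[0,0,0,0.001,-0.001,0.004,54],[0,0,0,0.001,-0.001,0.004,46],[0,0,0,0.001,-0.001,0.004,46],[0,0,0,0.001,-0.001,0.004,46],[0,0,0,0.001,-0.001,0.004,46]]

```text
time_s: 4.1
tcp_pos: [0.5414, 0.0762, 0.0211]
tcp_rot: [0.982, 0.189, 0.0, 0.0]
ft_force: [-1.3, -1.3, 7.4]
gripper_width: 0.048
grip_force: 60.5
```

Request:
servo_tool:
  moves:
    - [[0,0,0,-0.005,-0.002,0.001,46],[0,0,0,-0.01,-0.004,0.001,46],[0,0,0,-0.015,-0.006,0.001,46],[0,0,0,-0.02,-0.008,0.001,46],[0,0,0,-0.027,-0.0108,0.001,46],[0,0,0,-0.034,-0.0136,0.001,46],[0,0,0,-0.041,-0.0164,0.001,46],[0,0,0,-0.041,-0.0164,0.001,46]]

```text
time_s: 4.9
tcp_pos: [0.5204, 0.0679, 0.0212]
tcp_rot: [0.982, 0.189, 0.0, 0.0]
ft_force: [-0.2, 0.5, 5.6]
gripper_width: 0.0482
grip_force: 62.7
```

```bash
python3 - <<'E'
from h import *
s=get_state();print(s['time_s'],s['tcp_pos'],s['ft_force'],s['grip_force'])
c=get_calibration("wrist");im=read_camera("wrist")[:,:,::-1].copy();cv2.imwrite("pics/w3.png",im)
E
```

```text
4.9 [0.5203881  0.06786298 0.02115625] [-0.17529582  0.45928966  5.63318363] 62.65661001205444
```

View pics/w3.png

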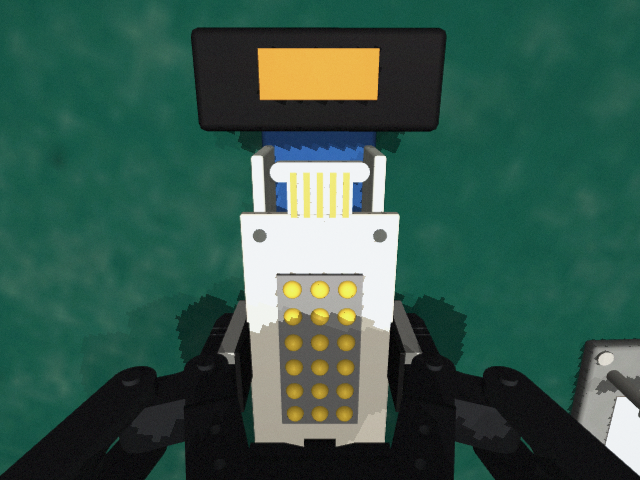

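The tongue is clear of the connector and the pads grip both long edges near the middle, with the LED field untouched. Next I lift.

Request:
servo_tool:
  moves:
    - [[0,0,0,0,0,0.01,46],[0,0,0,0,0,0.03,46],[0,0,0,0,0,0.06,46],[0,0,0,0,0,0.09,46],[0,0,0,0,0,0.12,46],[0,0,0,0,0,0.14,46],[0,0,0,0,0,0.14,46],[0,0,0,0,0,0.14,46]]

```text
time_s: 5.75
tcp_pos: [0.5203, 0.0678, 0.0907]
tcp_rot: [0.982, 0.189, -0.0, 0.0]
ft_force: [-0.6, -1.0, -1.5]
gripper_width: 0.0481
grip_force: 62.2
```

```bash
cat > board.py <<'E'
from h import *
s=get_state();M=R.from_quat(s['tcp_rot']).as_matrix();yaw=np.degrees(np.arctan2(M[1,0],M[0,0]));t=s['tcp_pos'];print(s['time_s'],t,yaw,s['gripper_width'],s['ft_force'])
c=get_calibration("wrist");im=read_camera("wrist")[:,:,::-1].astype(int)
cv2.imwrite(f"pics/wb{s['time_s']:.2f}.png",im)
b,g,r=im[...,0],im[...,1],im[...,2];m=((r>100)&(g>90)&(b<.6*r)&(abs(r-g)<45)).astype(np.uint8)
q,_=blobs(m,(260,275,380,440),60);q=[x for x in q if x[0]<400]
z=t[2]-.021+.048
L=np.array([onz(c,x[1],z)[:2] for x in q]);v=np.linalg.svd(L-L.mean(0))[2][0];print(len(q),L.mean(0),"off",L.mean(0)-t[:2],"yaw",np.degrees(np.arctan(v[1]/v[0])),"len",np.ptp(L@v))
E
python3 board.py
```

```text
5.75 [0.52026697 0.06780287 0.09070975] 21.76499897210264 0.048119005771983435 [-0.57191833 -1.04958573 -1.45629031]
18 [0.52153224 0.06802527] off [0.00126527 0.0002224 ] yaw 21.809373619744285 len 0.049224299079983436[ WARN:0@0.948] global loadsave.cpp:1063 imwrite_ Unsupported depth image for selected encoder is fallbacked to CV_8U.
```

Request:
servo_tool:
  moves:
    - [[0,0,0.004,-0.003,-0.06,0,46],[0,0,0.008,-0.007,-0.13,0,46],[0,0,0.0103,-0.011,-0.21,0,46],[0,0,0.0103,-0.014,-0.29,0,46],[0,0,0.0103,-0.017,-0.35,0,46],[0,0,0.0103,-0.017,-0.379,0,46],[0,0,0.0103,-0.017,-0.379,0,46],[0,0,0.0103,-0.017,-0.379,0,46]]

```text
time_s: 6.6
tcp_pos: [0.5121, -0.1198, 0.0905]
tcp_rot: [0.979, 0.205, -0.0, -0.001]
ft_force: [-0.7, -0.0, -1.5]
gripper_width: 0.048
grip_force: 62.2
```

```bash
cat >> board.py <<'E'
red=((r>100)&(g<r*.5)&(b<r*.5)).astype(np.uint8)
for a,ce,bb in blobs(red,(0,0,640,480),20)[0]:
    top=(bb[0]+bb[2]/2,bb[1]+bb[3]/2);print("red",a,ce,bb,onz(c,ce,.044).round(4))
E
sed -i 's/,im)$/,im.astype(np.uint8))/' board.py
python3 board.py; ls pics
```

```text
6.6 [ 0.51213949 -0.11980132  0.09052885] 23.69579326705243 0.04803338410434504 [-0.72490918 -0.00598865 -1.50113471]
18 [ 0.51340427 -0.11954758] off [0.00126478 0.00025374] yaw 23.743687795410555 len 0.049211091355006176
red 109 [243.  193.5] [238 187  11  14] [ 0.5346 -0.0698  0.044 ]
red 108 [398.8 194. ] [394 187  11  14] [ 0.5646 -0.1387  0.044 ]
m1.png
side0.png
side_board.png
side_stand.png
top0.png
top_board.png
top_stand.png
w1.png
w2.png
w3.png
wb5.75.png
wb6.60.png
```

Request:
servo_tool:
  moves:
    - [[0,0,0,-0.001,-0.0025,-0.03,46],[0,0,0,-0.001,-0.0025,-0.06,46],[0,0,0,-0.001,-0.0025,-0.09,46],[0,0,0,-0.001,-0.0025,-0.11,46],[0,0,0,-0.001,-0.0025,-0.125,46],[0,0,0,-0.001,-0.0025,-0.13,46],[0,0,0,-0.001,-0.0025,-0.132,46],[0,0,0,-0.001,-0.0025,-0.132,46]]

```text
time_s: 7.45
tcp_pos: [0.512, -0.1226, 0.0252]
tcp_rot: [0.979, 0.205, 0.0, 0.0]
ft_force: [0.4, 0.6, 0.0]
gripper_width: 0.0482
grip_force: 62.2
```

```bash
python3 board.py; cp pics/wb7*.png pics/place.png
```

```text
7.45 [ 0.51196913 -0.12263779  0.02519918] 23.636438222402486 0.04823527222063983 [0.42938548 0.60198573 0.0375813 ]
18 [ 0.51316881 -0.12236619] off [0.00119968 0.0002716 ] yaw 23.67257331364661 len 0.04913507431035791
red 260 [198.2 232.6] [189 221  21  23] [ 0.5347 -0.0698  0.044 ]
red 241 [428.8 233.1] [420 221  18  23] [ 0.5648 -0.1387  0.044 ]
```

View pics/place.png

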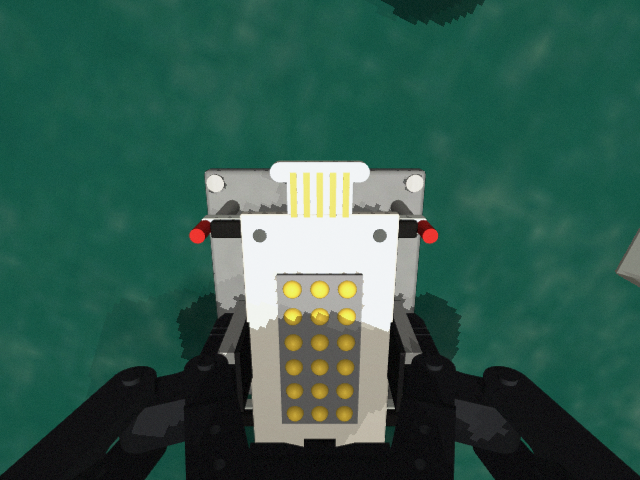

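The board sits over the bars between the pins at (198,233) and (429,233), with its end past the front bar and about 2 mm off centre sideways. I shift by that and lower slowly.

Request:
servo_tool:
  moves:
    - [[0,0,0,0.0005,0.003,-0.002,46],[0,0,0,0.0005,0.003,-0.004,46],[0,0,0,0.0005,0.003,-0.006,46],[0,0,0,0.0005,0.003,-0.007,46],[0,0,0,0.0005,0.003,-0.008,46],[0,0,0,0.0005,0.003,-0.008,46]]

```text
time_s: 8.1
tcp_pos: [0.5119, -0.1213, 0.0212]
tcp_rot: [0.979, 0.205, -0.0, 0.0]
ft_force: [-1.5, 0.0, 4.2]
gripper_width: 0.0485
grip_force: 62.6
```

Request:
servo_tool:
  moves:
    - [[0,0,0,0,0,0,50],[0,0,0,0,0,0,52],[0,0,0,0,0,0,56],[0,0,0,0,0,0,62],[0,0,0,0,0,0,70],[0,0,0,0,0,0,80],[0,0,0,0,0,0,85],[0,0,0,0,0,0,85]]

```text
time_s: 8.9
tcp_pos: [0.5119, -0.1212, 0.0209]
tcp_rot: [0.979, 0.205, 0.0, 0.0]
ft_force: [1.1, -0.2, -0.3]
gripper_width: 0.085
grip_force: 0.0
```

Request:
servo_tool:
  moves:
    - [[0,0,0,0,0,0.02,85],[0,0,0,0,0,0.06,85],[0,0,0,0,0,0.12,85],[0,0,0,0,0,0.2,85],[0,0,0,0,0,0.28,85],[0,0,0,0,0,0.32,85],[0,0,0,0,0,0.32,85],[0,0,0,0,0,0.32,85]]

```text
time_s: 9.7
tcp_pos: [0.5118, -0.1213, 0.1814]
tcp_rot: [0.979, 0.205, 0.0, 0.0]
ft_force: [0.2, -0.4, -0.6]
gripper_width: 0.0853
grip_force: 0.0
```

```bash
python3 - <<'E'
from h import *
s=get_state();print(s['time_s'],s['tcp_pos'],s['ft_force'],s['gripper_width'])
c=get_calibration("wrist");im=read_camera("wrist")[:,:,::-1].copy();cv2.imwrite("pics/fin.png",im);im=im.astype(int)
b,g,r=im[...,0],im[...,1],im[...,2];m=((r>100)&(g>90)&(b<.6*r)&(abs(r-g)<45)).astype(np.uint8)
q,_=blobs(m,(270,170,370,330),15);L=np.array([onz(c,x[1],.048)[:2] for x in q]);v=np.linalg.svd(L-L.mean(0))[2][0]
d=L.mean(0)-[.5131,-.1207];a=np.radians(23.6);print(len(q),L.mean(0),np.degrees(np.arctan(v[1]/v[0])),"stand-frame err",d@[np.cos(a),np.sin(a)],d@[-np.sin(a),np.cos(a)])
red=((r>100)&(g<r*.5)&(b<r*.5)).astype(np.uint8)
for x in blobs(red,(0,0,640,480),15)[0]:print(x[1],onz(c,x[1],.044).round(4))
E
```

```text
9.7 [ 0.51177416 -0.12130783  0.18141803] [ 0.21944813 -0.41665132 -0.61430799] 0.08528815077524914
18 [ 0.51220626 -0.12116453] 23.88115800782894 stand-frame err -0.0010049671742804601 -6.786841156437926e-05
[264.4 164.4] [ 0.5344 -0.0697  0.044 ]
[372.  164.4] [ 0.5645 -0.1385  0.044 ]
[268.9 271. ] [ 0.4604 -0.1021  0.044 ]
[368.  270.9] [ 0.4908 -0.1711  0.044 ]
```

View pics/fin.png

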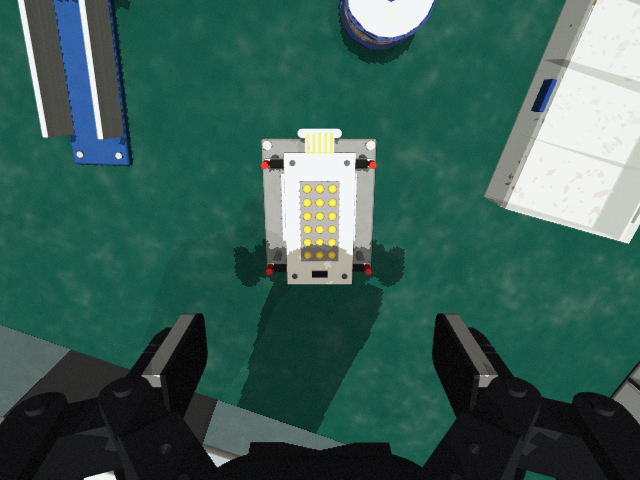

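The board lies centred and square on both bars between the pins at (264,164), (372,164), (269,271) and (368,271). The error is about 1 mm and 0.3°, and the gripper is clear.

```bash
python3 -c "
from cell import *
print(job_done())"
```

```text
the job is handed in; nothing more can be done
None
```

The LED board is out of the connector and released on the stand's two bars, LEDs up, measured about 1 mm and 0.3° from centred and square; I handed the job in at about 9.8 s, and no verdict came back.

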